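# Set the eyelet in the booklet

### The job

Set the eyelet in the booklet: take the rubber mallet by its handle and, with a brisk blow of the head's face, knock the sprung pin of the eyelet setter that holds the booklet fully down, then let the pin spring back. Leave the pin of the empty setter alone. Finally stand the mallet back upright on its face on the round cork mat and let go.

Things in the scene. Friction and masses are not known exactly. Their poses are not given: they have to be found in the camera images.
- mallet_head (a point): Centre of the mallet's black rubber head: an upright cylinder 48 mm in diameter and 70 mm tall that stands on its lower flat face (the striking face, 35 mm below this point). z is up along the cylinder, x points from the handle towards the head. The mallet weighs about 0.26 kg and starts standing on the cork mat with its handle level.
- mallet_grip (a point): Point to grip on the same mallet's pale wooden handle, 50 mm from the head's axis (along -x of the mallet) and at the same height as the head's centre. The handle is level, a bar 20 mm wide (y) and 22 mm high (z) that leaves the head and ends 142 mm from the head's axis. Same axes as mallet_head.
- pin_top (a point): Centre of the top of the steel pin of the eyelet setter that holds the booklet. The pin's round head is 32 mm in diameter and 10 mm thick; its top is 107 mm above the desk when up, 95 mm when fully down. Same axes as the setter.
- setter: Grey C-shaped stand fixed to the desk, with a white booklet (105 x 150 x 5 mm, top 23 mm above the desk) in its throat. Origin on the desk right under the pin; z up, x from the booklet side to the column, which stands 43 to 69 mm from the pin. Base 170 x 60 x 18 mm; arm 36 mm wide, its top 85 mm above the desk. The booklet reaches 131 mm along -x.
- pin (a joint): Travel of that pin downwards: 0 is up (rest), 0.012 m is fully down against the stop. A spring pushes it back up: about 2.5 N at the top and 6 N at the bottom.
- spare_pin (a joint): Travel of the pin of the other, identical setter, which has no booklet and stands on the other side of the mat: 0 is up, 0.012 m fully down. To be left alone.
- mat: Round cork mat fixed to the desk, 130 mm in diameter and 4 mm thick; origin at the centre of its underside, on the desk top.
There are look-alikes about, which are no part of the job. Leave any blue or orange look-alike of the setter alone.

How it is judged:
On the way, in this order (a step that is already met when the one before it is completed fails the run):
1. the mallet is brought down briskly (faster than 30 mm/s) onto the booklet's pin (face at most 15 mm above the pin or on it, pin within 20 mm of the head's axis) (value of joint pin below 0.01 m and linear speed of mallet above 0.03 m/s and x of pin_top in the frame of mallet_head between -0.02 and 0.02 m and y of pin_top in the frame of mallet_head between -0.02 and 0.02 m and z of pin_top in the frame of mallet_head between -0.05 and -0.025 m and angle between mallet_head's own z axis and vertical below 0.35 rad).
2. the pin is knocked fully down (10 mm or more of its 12 mm) under the mallet's face (value of joint pin above 0.01 m and x of pin_top in the frame of mallet_head between -0.02 and 0.02 m and y of pin_top in the frame of mallet_head between -0.02 and 0.02 m and z of pin_top in the frame of mallet_head between -0.05 and -0.025 m and angle between mallet_head's own z axis and vertical below 0.35 rad).
At the end, for the whole second after the job is handed in: The booklet's pin is up again (within 2 mm), the spare pin is up, and the mallet stands upright (within 10 degrees) on its face on the cork mat, the head's axis within 47 mm of the mat's centre (value of joint each of pin, spare_pin below 0.002 m and horizontal distance between mallet_head and mat below 0.047 m and angle between mallet_head's own z axis and vertical below 0.17 rad and z of mallet_head in the frame of mat between 0.031 and 0.047 m); the robot touches nothing.
It fails at once if the empty setter's pin is pushed down by more than 4 mm (value of joint spare_pin above 0.004 m).
It also fails if it takes over 42 s, if anything falls off the work surface, if the arm or the gripper's body presses on something with over 40 N, if the wrist force passes 120 N, or if a joint passes its speed limit or range.

### The arm

A 6-joint arm with a two-finger parallel gripper is mounted at the origin on the work surface. World frame = base frame: x ahead of the robot, y to its left, z up, the work surface at z = 0. Lengths are in m, angles in rad, forces in N, time in s.
With the tool pointing down it reaches from about 0.225 to 0.875 m from the base axis. Payload 3.4 kg.
Tool frame: the origin (TCP) lies between the finger pads; the fingertips stand 11 mm ahead of it and the grasp point (between the pads) lies 8 mm behind it; z points along the fingers, y is the line along which they close (so a half turn about z gives the same grasp; the last joint's range is limited). The gripper opens to 85 mm and grips with 20 to 120 N. Pads are 22 mm wide; open, the fingers measure 114 mm over their backs; the gripper's body (76 mm by 85 mm) begins 54 mm behind the grasp point. The pads swing forward as they close: fully open they stand 13 mm farther back than shut.
Start: joints at [-1.244, 0.276, 1.505, -0, 1.361, -0.121], TCP at [0.249, -0.518, 0.242] pointing down, gripper open.
Joint ranges: [-2.89, 2.89], [-0.75, 2.08], [0.22, 2.7], [-1.18, 4.32], [0.11, 2.71], [-2.7, 2.7]. Speed limits (rad/s): [2.57, 2.57, 3.14, 3.14, 3.14, 3.14].

### API

Orientations are given as a unit quaternion [w, x, y, z].
In Python, from rig import sensors, eyes, manip gives the robot as it stands.
- The arm moves only by the tool drive_tool, never from a script. Its argument "deltas" is a list of rows, each an object with "linear": the shift along the world's x, y, z in mm, a list of three; "twist": the turn about the world's z in degrees; "claw": the opening, from 0 (shut) to 1 (fully open). In form: [{"linear": [tx, ty, tz], "twist": twist, "claw": claw}, ...]. A call has 1 to 12 rows; each row is the pose to reach, as a shift and turn from the pose commanded when the call began; what a row does not reach only later rows make up. A row lasts 1/12 s, in which the tool goes at most 41.7 mm and 7.16 degrees, less where a joint would pass 70% of its speed; a pose out of reach is approached as far as the arm can. A call with a gripper value outside its range is refused whole. The fingers move at their own pace and stop on an object; "squeeze" is the grip in N (left out, the last holds). Time passes only in rows, so rows that repeat a pose let the fingers close. It gives the time, the measured TCP pose, the force, the opening and the grip force at its end, in the units of the state.
- sensors.get_state(): the state, without advancing time (a new reading comes with each control period).
- eyes.get_image(name): name is "scene" or "top"; returns the picture (420x560x3 uint8, red, green, blue); there is no depth.
- eyes.camera_model(name): a dict with "intrinsics" (3x3 intrinsics, pixels), "R" (3x3) and "t" (3): a world point X has camera coordinates R X + t. Camera axes: x right, y down, z forward; pixel columns grow to the right and rows downward; lengths in m; the calibration is good to about 2 mm. A picture is of the moment at which its call begins. camera_model takes no time and is no camera call.
- manip.sign_off(): hands the job in; it is judged then, once.
The state is a dict: "clock": time; "qpos": joint angles; "qd": joint speeds; "effort": joint torques, N m; "position": TCP position; "ee_rot": TCP orientation; "contact_force": force on the tool from outside, world axes, zero at the start; "moment": the same for the moment, N m; "width": finger opening in m; "gripper_force": force on a finger pad.
Only numpy, scipy, OpenCV 4.12 (cv2) and the standard library are available. Lean on these libraries where they do the work, as an engineer would, in place of code of your own. Each camera call takes 0.05 s, during which the arm holds its last target. There are 200 camera calls.

## Working session

There is one attempt and no reset: what is moved stays moved. The work goes in short steps, Python scripts to look and compute and a tool call to move; the robot and the scene stay as the last step left them, time stands still between calls to the robot, and variables do not carry over. Pictures are saved under pics/ and viewed, at most 10 in all, crops included, and the job is handed in when it is done.

Besides the shell and the picture viewer there is one more tool, called after "Call:" in YAML: its name, and indented under it one key for each argument. drive_tool: Moves the arm, as the interface text tells. Its arguments: {"type":"object","properties":{"deltas":{"type":"array","items":{"type":"object","properties":{"linear":{"type":"array","items":{"type":"number"}},"twist":{"type":"number"},"claw":{"type":"number"}}}},"squeeze":{"type":"number"}},"required":["deltas"]}

```bash
mkdir -p pics; python3 - <<'E'
from rig import sensors, eyes
import cv2
for n in("scene","top"):
    cv2.imwrite(f"pics/{n}0.png",eyes.get_image(n)[:,:,::-1])
    m=eyes.camera_model(n);print(n,m)
print(sensors.get_state())
E
```

```text
scene {'intrinsics': array([[452.3921339 ,   0.        , 278.62436634],
       [  0.        , 452.3921339 , 205.05268293],
       [  0.        ,   0.        ,   1.        ]]), 'R': array([[-0.43330274,  0.90123362,  0.00516726],
       [ 0.76575315,  0.37117663, -0.52521427],
       [-0.47525872, -0.22361993, -0.85095433]]), 't': array([ 0.18229214, -0.28898363,  1.22476471])}
top {'intrinsics': array([[467.37563466,   0.        , 277.85570629],
       [  0.        , 467.37563466, 208.17496469],
       [  0.        ,   0.        ,   1.        ]]), 'R': array([[ 0.01869817, -0.99959367, -0.02151431],
       [-0.9960508 , -0.01675531, -0.08718984],
       [ 0.08679393,  0.02305963, -0.99595937]]), 't': array([0.03667045, 0.44492178, 1.12776328])}
{'clock': 0.1, 'qpos': array([-1.24398172e+00,  2.76560128e-01,  1.50600716e+00, -2.92135425e-05,
        1.36072673e+00, -1.20977802e-01]), 'qd': array([-1.20009181e-04, -2.01009175e-03, -4.76165076e-03,  2.68989851e-04,
        1.05328149e-05,  2.31391931e-04]), 'effort': array([ 1.18359676e-03, -4.17699194e+01, -2.46404868e+01, -7.53507175e-05,
        5.86877373e-03, -1.20440558e-05]), 'position': array([ 0.24881022, -0.51787008,  0.24150978]), 'ee_rot': array([-8.44711593e-04,  9.75038745e-01,  2.22033154e-01, -1.01603668e-04]), 'contact_force': array([-0.11988146,  0.31346269,  0.23532074]), 'moment': array([-0.00547514,  0.00606146, -0.01500926]), 'gripper_force': 0.0, 'width': 0.08484730946551536}
```

View pics/scene0.png

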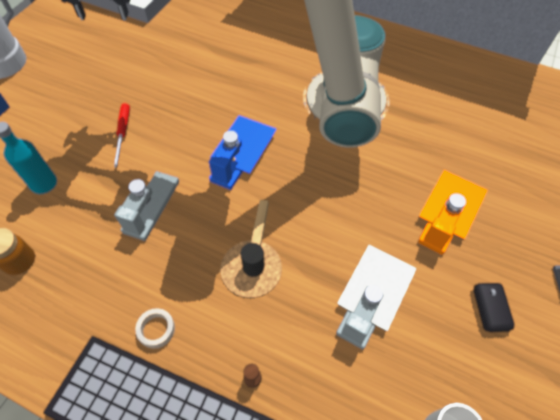

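View pics/top0.png

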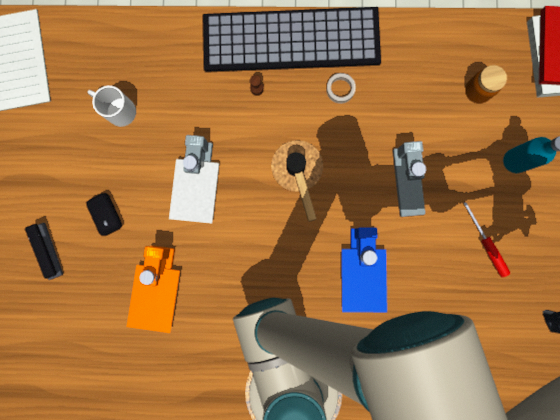

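The booklet setter is the grey one at top (195,165) / scene (372,300), with the white booklet in its throat. The empty grey one is at top (413,170) / scene (140,205). The blue one (368,260) and the orange one (150,280) are look-alikes. The mallet stands on the mat at top (296,165), with its handle running to (311,218). Next I'll enlarge the crops to confirm this.

```bash
python3 - <<'E'
import cv2,numpy as np
t=cv2.imread("pics/top0.png");s=cv2.imread("pics/scene0.png")
a=cv2.resize(t[125:235,160:330],None,fx=4.6,fy=4.6,interpolation=cv2.INTER_CUBIC)
cv2.imwrite("pics/ct.png",a)
b=cv2.resize(s[190:350,210:420],None,fx=3.7,fy=3.7,interpolation=cv2.INTER_CUBIC)
cv2.imwrite("pics/cs.png",b)
E
```

```text
(no output)
```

View pics/ct.png

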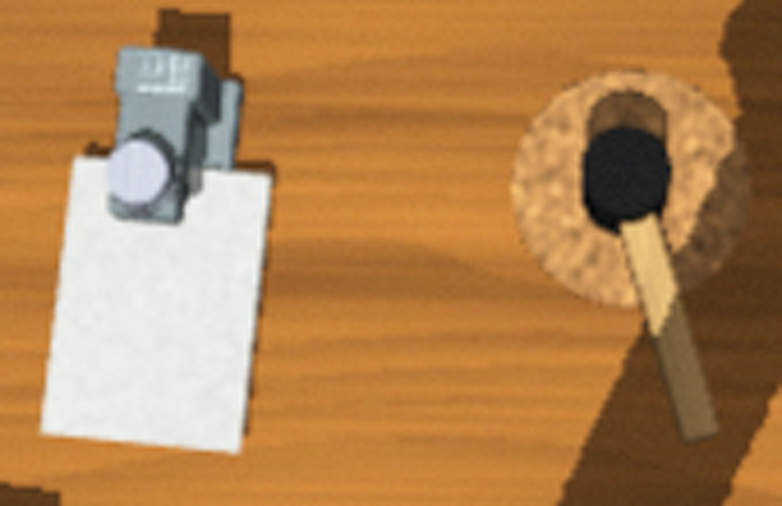

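View pics/cs.png

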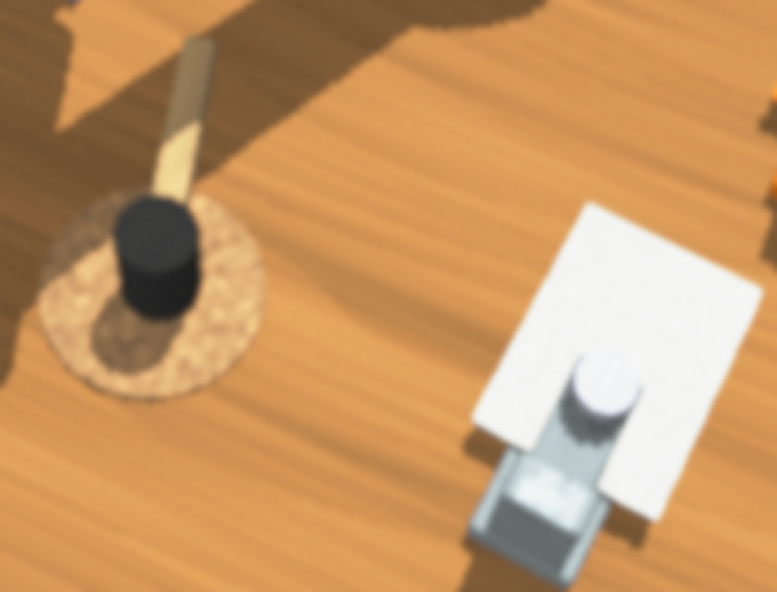

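The crops confirm it: the grey setter with the white booklet has its pin at top crop (139,171) / scene crop (607,381). The mallet's head is at (627,170) / (157,230), and its handle ends at (703,434) / (200,42).

```bash
cat > h.py <<'E'
import numpy as np,cv2
from rig import eyes
C={n:eyes.camera_model(n) for n in("top","scene")}
def ray(n,p):
    m=C[n];d=m["R"].T@np.linalg.inv(m["intrinsics"])@[p[0],p[1],1];return -m["R"].T@m["t"],d
def plane(n,p,z):
    o,d=ray(n,p);return o+d*(z-o[2])/d[2]
def tri(p,q):
    o,d=ray("top",p);a,b=ray("scene",q);s=np.linalg.lstsq(np.c_[d,-b],a-o,rcond=None)[0]
    u,v=o+s[0]*d,a+s[1]*b;return (u+v)/2,np.linalg.norm(u-v)
def blob(mask):
    c=max(cv2.findContours(mask.astype(np.uint8),0,cv2.CHAIN_APPROX_NONE)[0],key=cv2.contourArea)
    return cv2.minEnclosingCircle(c),cv2.boundingRect(c),cv2.fitEllipse(c)
def roi(im,x0,x1,y0,y1,f):
    m=np.zeros(im.shape[:2],bool);m[y0:y1,x0:x1]=f(im[y0:y1,x0:x1].astype(int));return m
E
python3 - <<'E'
from h import *
t=cv2.imread("pics/top0.png");s=cv2.imread("pics/scene0.png")
pinf=lambda a:(a[...,0]>a[...,2]+8)&(a[...,0]>195)
P={}
for n,im,r in(("top",t,(178,204,150,175)),("scene",s,(355,390,280,308))):
    e=blob(roi(im,*r,pinf));P[n]=e[2][0];print("pin",n,e)
print(tri(P["top"],P["scene"]),*(plane(n,P[n],.107) for n in P))
ct=lambda x,y:((x+.5)/4.6-.5+160,(y+.5)/4.6-.5+125)
cs=lambda x,y:((x+.5)/3.7-.5+210,(y+.5)/3.7-.5+190)
for n,im,r in(("top",t,(280,312,148,180)),("scene",s,(236,270,238,280))):
    print("head",n,blob(roi(im,*r,lambda a:a.max(2)<62)))
# head top discs, by crop
print("headtop",plane("top",ct(628,169),.074),plane("scene",cs(157,236),.074))
a=plane("top",ct(703,434),.05);b=plane("scene",cs(201,39),.05);print("handle end",a,b)
c=plane("top",ct(640,222),.05);print("handle at head",c,"yaw",np.degrees(np.arctan2(*(c-a)[1::-1])))
print("mat",plane("top",ct(631,188),.004),plane("scene",cs(152,295),.004))
bc=[plane("top",ct(*p),.023) for p in((41,433),(240,453),(273,176),(73,157))]
print("booklet",*bc,"yaw",np.degrees(np.arctan2(*(bc[2]-bc[1])[1::-1])))
print("spare",plane("top",(418,169),.107))
E
```

```text
pin top (((189.0, 162.0), 6.403224468231201), (183, 156, 13, 13), ((189.0164794921875, 162.02029418945312), (12.007638931274414, 12.431966781616211), 43.624107360839844))
pin scene (((358.5, 304.5), 3.5356338024139404), (356, 301, 6, 7), ((358.8489074707031, 304.9571228027344), (4.680638313293457, 6.4716901779174805), 17.973865509033203))
(array([0.55099825, 0.24474833, 0.0663413 ]), np.float64(0.02644311714686131)) [0.5395942  0.24866086 0.107     ] [0.57212668 0.23157492 0.107     ]
head top (((295.2065734863281, 163.51795959472656), 11.545355796813965), (287, 152, 19, 24), ((295.4750671386719, 162.93804931640625), (18.390716552734375, 21.719697952270508), 13.027976036071777))
head scene (((252.0, 260.0), 15.524274826049805), (242, 245, 21, 31), ((252.33737182617188, 259.8327331542969), (19.960674285888672, 31.970447540283203), 173.82461547851562))
headtop [0.5510125  0.00229561 0.074     ] [0.55167358 0.00400573 0.074     ]
handle end [ 0.41718171 -0.03898692  0.05      ] [ 0.41620026 -0.03816723  0.05      ]
handle at head [ 0.52760553 -0.00474916  0.05      ] yaw 17.226453813832602
mat [ 5.53820871e-01 -5.15186729e-04  4.00000000e-03] [5.57523974e-01 2.97282724e-04 4.00000000e-03]
booklet [0.41336453 0.31257168 0.023     ] [0.40454539 0.20565168 0.023     ] [0.5540716  0.19246881 0.023     ] [0.56286077 0.30106017 0.023     ] yaw -5.038412193223165
spare [ 0.53121111 -0.27395025  0.107     ]
```

Call:
drive_tool:
  deltas:
    - {"linear": [130,253,-30],"twist": -4,"claw": 1}
    - {"linear": [255,506,-90],"twist": -8.5,"claw": 1}
    - {"linear": [255,506,-90],"twist": -8.5,"claw": 1}
    - {"linear": [255,506,-90],"twist": -8.5,"claw": 1}
    - {"linear": [255,506,-90],"twist": -8.5,"claw": 1}
    - {"linear": [255,506,-90],"twist": -8.5,"claw": 1}
    - {"linear": [255,506,-90],"twist": -8.5,"claw": 1}
    - {"linear": [255,506,-90],"twist": -8.5,"claw": 1}
    - {"linear": [255,506,-90],"twist": -8.5,"claw": 1}
    - {"linear": [255,506,-90],"twist": -8.5,"claw": 1}
    - {"linear": [255,506,-90],"twist": -8.5,"claw": 1}
    - {"linear": [255,506,-90],"twist": -8.5,"claw": 1}
  squeeze: 100

```text
clock: 1.1
position: [0.4715, -0.0754, 0.1638]
ee_rot: [0.0, 0.989, 0.149, -0.0]
contact_force: [1.0, -0.6, 0.0]
width: 0.0853
gripper_force: 0.0
```

```bash
python3 - <<'E'
from h import *
print("pin scene",plane("scene",((607.5)/3.7-.5+210,381.5/3.7-.5+190),.107), tri((189.0,162.0),((607.5)/3.7-.5+210,381.5/3.7-.5+190)))
from rig import sensors
s=sensors.get_state();print(s["position"],s["ee_rot"],s["qpos"],s["clock"])
E
```

```text
pin scene [0.53851797 0.24777958 0.107     ] (array([0.53932844, 0.24796973, 0.10906523]), np.float64(0.0005687904188075148))
[ 0.47149634 -0.07535543  0.16377684] [ 6.67802161e-05  9.88810934e-01  1.49174144e-01 -8.60296084e-05] [-3.04198360e-01  1.91219666e-01  1.83012856e+00 -2.17143457e-04
  1.12034050e+00  9.67226475e-01] 1.1
```

Call:
drive_tool:
  deltas:
    - {"linear": [0,0,0],"twist": 0,"claw": 1}
    - {"linear": [0,0,0],"twist": 0,"claw": 1}
    - {"linear": [0,0,0],"twist": 0,"claw": 1}
    - {"linear": [0,0,0],"twist": 0,"claw": 1}

```text
clock: 1.43
position: [0.4708, -0.0785, 0.1642]
ee_rot: [0.0, 0.989, 0.149, -0.0]
contact_force: [-0.5, -0.5, -0.2]
width: 0.0852
gripper_force: 0.0
```

Call:
drive_tool:
  deltas:
    - {"linear": [16,33,0],"twist": 0,"claw": 1}
    - {"linear": [32.5,66.5,0],"twist": 0,"claw": 1}
    - {"linear": [32.5,66.5,-20],"twist": 0,"claw": 1}
    - {"linear": [32.5,66.5,-50],"twist": 0,"claw": 1}
    - {"linear": [32.5,66.5,-75],"twist": 0,"claw": 1}
    - {"linear": [32.5,66.5,-95],"twist": 0,"claw": 1}
    - {"linear": [32.5,66.5,-110],"twist": 0,"claw": 1}
    - {"linear": [32.5,66.5,-120],"twist": 0,"claw": 1}
    - {"linear": [32.5,66.5,-128],"twist": 0,"claw": 1}
    - {"linear": [32.5,66.5,-132],"twist": 0,"claw": 1}
    - {"linear": [32.5,66.5,-132],"twist": 0,"claw": 1}

```text
clock: 2.35
position: [0.5034, -0.012, 0.0318]
ee_rot: [-0.0, 0.989, 0.148, -0.001]
contact_force: [-0.5, 0.2, 0.7]
width: 0.0853
gripper_force: 0.0
```

Call:
drive_tool:
  deltas:
    - {"linear": [0,0,0],"twist": 0,"claw": 0.5}
    - {"linear": [0,0,0],"twist": 0,"claw": 0.4}
    - {"linear": [0,0,0],"twist": 0,"claw": 0.3}
    - {"linear": [0,0,0],"twist": 0,"claw": 0.25}
    - {"linear": [0,0,0],"twist": 0,"claw": 0.2}
    - {"linear": [0,0,0],"twist": 0,"claw": 0.1}
    - {"linear": [0,0,0],"twist": 0,"claw": 0}
    - {"linear": [0,0,0],"twist": 0,"claw": 0}
    - {"linear": [0,0,0],"twist": 0,"claw": 0}
    - {"linear": [0,0,0],"twist": 0,"claw": 0}
    - {"linear": [0,0,0],"twist": 0,"claw": 0}
    - {"linear": [0,0,0],"twist": 0,"claw": 0}
  squeeze: 100

```text
clock: 3.35
position: [0.504, -0.011, 0.0328]
ee_rot: [0.0, 0.989, 0.149, 0.0]
contact_force: [-0.4, -0.7, 5.5]
width: 0.0182
gripper_force: 97.5
```

```bash
python3 - <<'E'
from h import *
from rig import sensors
a=eyes.get_image("top")[125:235,200:370,::-1];b=eyes.get_image("scene")[180:300,180:350,::-1]
cv2.imwrite("pics/g.png",np.vstack([cv2.resize(x,(400,290),interpolation=2) for x in(a,b)]))
s=sensors.get_state();print(s["width"],s["gripper_force"],s["position"],s["contact_force"],s["moment"])
E
```

```text
0.018447657651908797 97.49313354492188 [ 0.50397427 -0.01096883  0.03277207] [-1.55553664 -0.85360926  5.81800613] [-0.05301512  0.10798624 -0.10378552]
```

View pics/g.png

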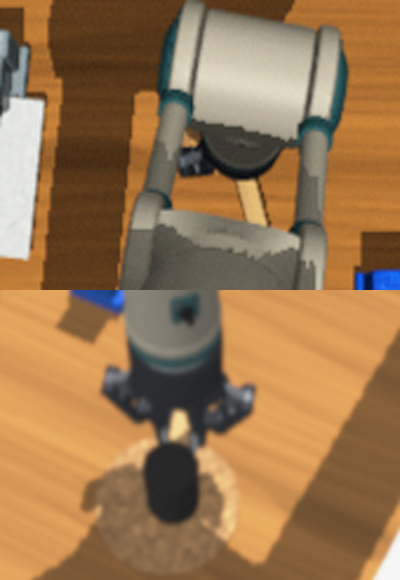

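The fingers hold the handle at width 18 mm and 97 N, with the head at (172,480) in the lower crop standing on the mat. Next I lift and carry it over the pin.

Call:
drive_tool:
  deltas:
    - {"linear": [0,0,15],"twist": 0,"claw": 0}
    - {"linear": [0,0,40],"twist": 0,"claw": 0}
    - {"linear": [0,0,70],"twist": 0,"claw": 0}
    - {"linear": [0,0,100],"twist": 0,"claw": 0}
    - {"linear": [0,0,125],"twist": 0,"claw": 0}
    - {"linear": [0,15,140],"twist": 0,"claw": 0}
    - {"linear": [-2,40,140],"twist": 0,"claw": 0}
    - {"linear": [-4,70,140],"twist": 0,"claw": 0}
    - {"linear": [-6,100,140],"twist": 0,"claw": 0}
    - {"linear": [-7,130,140],"twist": 0,"claw": 0}
    - {"linear": [-8,155,140],"twist": 0,"claw": 0}
    - {"linear": [-9,175,140],"twist": 0,"claw": 0}

```text
clock: 4.45
position: [0.4935, 0.1661, 0.1712]
ee_rot: [-0.0, 0.989, 0.15, -0.001]
contact_force: [0.3, 0.5, -3.6]
width: 0.0183
gripper_force: 98.1
```

Call:
drive_tool:
  deltas:
    - {"linear": [-1,20,0],"twist": 0,"claw": 0}
    - {"linear": [-2,40,0],"twist": 0,"claw": 0}
    - {"linear": [-3,55,0],"twist": 0,"claw": 0}
    - {"linear": [-3,65,0],"twist": 0,"claw": 0}
    - {"linear": [-3,69,0],"twist": 0,"claw": 0}
    - {"linear": [-3,69,0],"twist": 0,"claw": 0}
    - {"linear": [-3,69,0],"twist": 0,"claw": 0}

```text
clock: 5.03
position: [0.4915, 0.2325, 0.1718]
ee_rot: [0.0, 0.989, 0.149, -0.001]
contact_force: [-0.6, 0.2, -2.3]
width: 0.0183
gripper_force: 98.1
```

```bash
python3 - <<'E'
from h import *
from rig import sensors
t=eyes.get_image("top")[:,:,::-1];s=eyes.get_image("scene")[:,:,::-1]
cv2.imwrite("pics/t2.png",t);cv2.imwrite("pics/s2.png",s)
a=t[110:220,130:300];b=s[190:330,300:470]
cv2.imwrite("pics/c2.png",np.hstack([cv2.resize(a,None,fx=2.2,fy=2.2,interpolation=2),cv2.resize(b,None,fx=2.2,fy=2.2,interpolation=2)[:242]]))
cv2.imwrite("pics/c3.png",cv2.resize(b,None,fx=4,fy=4,interpolation=2))
s=sensors.get_state();print(s["width"],s["gripper_force"],s["position"],s["ee_rot"],s["contact_force"],s["moment"],s["qpos"])
E
```

```text
0.018692162743303438 98.13399195671082 [0.49166096 0.23216963 0.17201872] [ 3.65385238e-04  9.88869465e-01  1.48784915e-01 -3.09853472e-04] [-0.62694036  0.58988385 -3.18539342] [-0.05769102  0.08460788  0.04062185] [ 3.13591660e-01  2.79034950e-01  1.68357361e+00 -6.70206034e-04
  1.17971504e+00  1.58596486e+00]
```

View pics/c3.png

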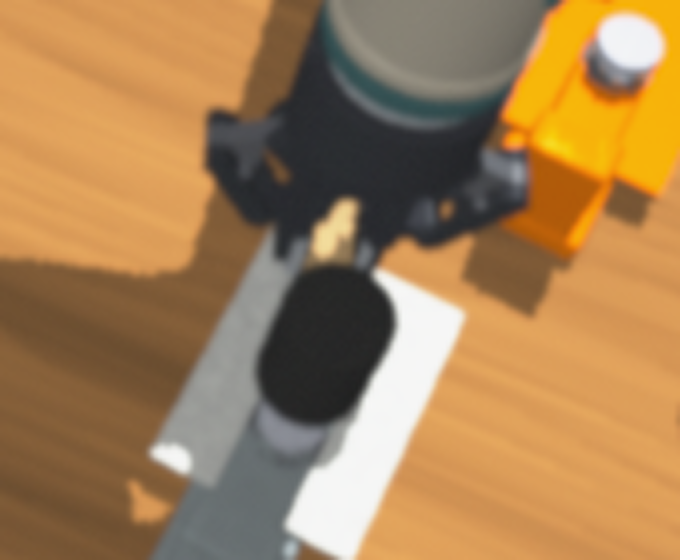

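The head is held level over the booklet's pin. It shows as a capsule at c3 (325,345), with the pin peeking out below at (292,425). I'll check the projection before striking.

```bash
python3 - <<'E'
from h import *
t=cv2.imread("pics/t2.png");s=cv2.imread("pics/s2.png")
def proj(n,X):
    m=C[n];p=m["intrinsics"]@(m["R"]@X+m["t"]);return p[:2]/p[2]
k=roi(s,360,403,252,300,lambda a:a.max(2)<62)
print(blob(k)[1:])
th=np.linspace(0,2*np.pi,60)
for h in [(.539,.2463,.178),(.539,.248,.178)]:
  q=np.array([proj("scene",np.array([h[0]+.024*np.cos(u),h[1]+.024*np.sin(u),h[2]+z])) for u in th for z in(-.035,.035)])
  print(h,q.min(0),q.max(0))
E
```

```text
((365, 257, 33, 39), ((380.7398681640625, 275.6131591796875), (27.608108520507812, 41.030521392822266), 24.93251609802246))
(0.539, 0.2463, 0.178) [362.83057067 255.39701501] [399.71637071 298.22657327]
(0.539, 0.248, 0.178) [363.74616601 255.80615432] [400.7279105  298.63856449]
```

Call:
drive_tool:
  deltas:
    - {"linear": [0,1,-4],"twist": 0,"claw": 0}
    - {"linear": [0,1,-13],"twist": 0,"claw": 0}
    - {"linear": [0,1,-24],"twist": 0,"claw": 0}
    - {"linear": [0,1,-36],"twist": 0,"claw": 0}
    - {"linear": [0,1,-47],"twist": 0,"claw": 0}
    - {"linear": [0,1,-47],"twist": 0,"claw": 0}

```text
clock: 5.63
position: [0.4918, 0.2337, 0.1243]
ee_rot: [0.0, 0.989, 0.149, -0.0]
contact_force: [-2.0, -1.0, 2.6]
width: 0.0185
gripper_force: 99.1
```

Call:
drive_tool:
  deltas:
    - {"linear": [0,0,-1],"twist": 0,"claw": 0}
    - {"linear": [0,0,-1.5],"twist": 0,"claw": 0}
    - {"linear": [0,0,-1.5],"twist": 0,"claw": 0}

```text
clock: 5.88
position: [0.4918, 0.2337, 0.1239]
ee_rot: [0.0, 0.989, 0.149, 0.0]
contact_force: [-1.9, -0.8, 2.9]
width: 0.0187
gripper_force: 99.1
```

Call:
drive_tool:
  deltas:
    - {"linear": [0,0,-0.8],"twist": 0,"claw": 0}
    - {"linear": [0,0,-1.5],"twist": 0,"claw": 0}
    - {"linear": [0,0,-1.5],"twist": 0,"claw": 0}
    - {"linear": [0,0,-1.5],"twist": 0,"claw": 0}

```text
clock: 6.22
position: [0.4917, 0.2337, 0.1236]
ee_rot: [0.0, 0.989, 0.149, 0.0]
contact_force: [-3.3, -3.0, 10.7]
width: 0.0183
gripper_force: 100.1
```

The wrist force rises at the stop, so the pin is fully down. Next I lift and return the mallet.

Call:
drive_tool:
  deltas:
    - {"linear": [0,0,5],"twist": 0,"claw": 0}
    - {"linear": [0,0,15],"twist": 0,"claw": 0}
    - {"linear": [0,0,35],"twist": 0,"claw": 0}
    - {"linear": [0,0,50],"twist": 0,"claw": 0}
    - {"linear": [1,-15,50],"twist": 0,"claw": 0}
    - {"linear": [3,-40,50],"twist": 0,"claw": 0}
    - {"linear": [5,-70,50],"twist": 0,"claw": 0}
    - {"linear": [7,-100,50],"twist": 0,"claw": 0}
    - {"linear": [9,-130,50],"twist": 0,"claw": 0}
    - {"linear": [10,-160,50],"twist": 0,"claw": 0}
    - {"linear": [11,-185,50],"twist": 0,"claw": 0}
    - {"linear": [12,-205,50],"twist": 0,"claw": 0}

```text
clock: 7.22
position: [0.5034, 0.0273, 0.172]
ee_rot: [0.0, 0.989, 0.149, -0.0]
contact_force: [-0.1, 0.4, -2.6]
width: 0.0186
gripper_force: 98.1
```

Call:
drive_tool:
  deltas:
    - {"linear": [1,-18,0],"twist": 0,"claw": 0}
    - {"linear": [2,-33,0],"twist": 0,"claw": 0}
    - {"linear": [2,-41,0],"twist": 0,"claw": 0}
    - {"linear": [2,-41,-20],"twist": 0,"claw": 0}
    - {"linear": [2,-41,-45],"twist": 0,"claw": 0}
    - {"linear": [2,-41,-70],"twist": 0,"claw": 0}
    - {"linear": [2,-41,-95],"twist": 0,"claw": 0}
    - {"linear": [2,-41,-112],"twist": 0,"claw": 0}
    - {"linear": [2,-41,-124],"twist": 0,"claw": 0}
    - {"linear": [2,-41,-130],"twist": 0,"claw": 0}
    - {"linear": [2,-41,-130],"twist": 0,"claw": 0}
    - {"linear": [2,-41,-130],"twist": 0,"claw": 0}

```text
clock: 8.22
position: [0.506, -0.0116, 0.0424]
ee_rot: [-0.0, 0.989, 0.149, 0.0]
contact_force: [0.6, 0.3, -2.1]
width: 0.0186
gripper_force: 98.3
```

```bash
python3 - <<'E'
from h import *
from rig import sensors
s=eyes.get_image("scene")[:,:,::-1]
cv2.imwrite("pics/c4.png",cv2.resize(s[190:330,200:420],None,fx=3.5,fy=3.5,interpolation=2))
s=sensors.get_state();print(s["width"],s["position"],s["contact_force"],s["clock"])
E
```

```text
0.018381035510106104 [ 0.50645826 -0.01176467  0.04284813] [-0.28393907  0.06716148 -2.96935984] 8.2667
```

View pics/c4.png

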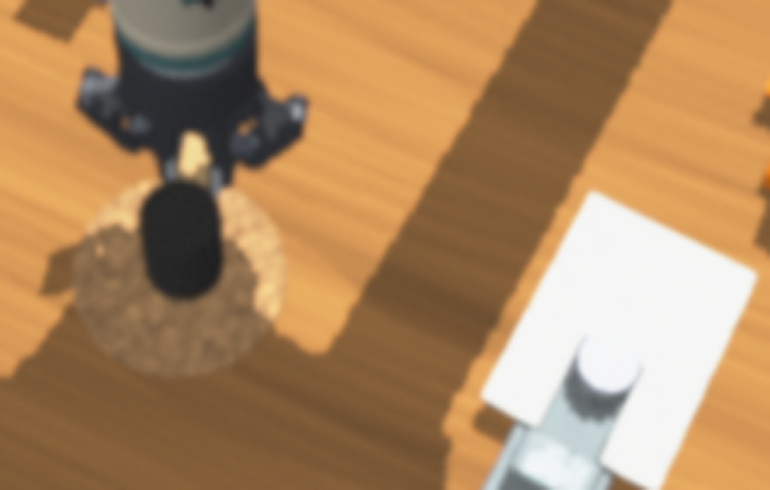

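The pin at (608,365) is up again, and the mallet hangs level about 10 mm over the mat at (182,240). Next I lower it until it touches.

Call:
drive_tool:
  deltas:
    - {"linear": [0,0,-3],"twist": 0,"claw": 0}
    - {"linear": [0,0,-6],"twist": 0,"claw": 0}
    - {"linear": [0,0,-8],"twist": 0,"claw": 0}
    - {"linear": [0,0,-9],"twist": 0,"claw": 0}
    - {"linear": [0,0,-10],"twist": 0,"claw": 0}
    - {"linear": [0,0,-10],"twist": 0,"claw": 0}
    - {"linear": [0,0,-10],"twist": 0,"claw": 0}

```text
clock: 8.85
position: [0.5056, -0.0119, 0.0329]
ee_rot: [0.0, 0.989, 0.149, 0.0]
contact_force: [-2.4, -0.9, 4.0]
width: 0.0178
gripper_force: 99.3
```

Call:
drive_tool:
  deltas:
    - {"linear": [0,0,0],"twist": 0,"claw": 0}
    - {"linear": [0,0,0],"twist": 0,"claw": 0}
    - {"linear": [0,0,0],"twist": 0,"claw": 0.3}
    - {"linear": [0,0,0],"twist": 0,"claw": 0.4}
    - {"linear": [0,0,0],"twist": 0,"claw": 0.6}
    - {"linear": [0,0,0],"twist": 0,"claw": 0.8}
    - {"linear": [0,0,0],"twist": 0,"claw": 0.8}
    - {"linear": [0,0,0],"twist": 0,"claw": 0.8}
    - {"linear": [0,0,0],"twist": 0,"claw": 0.8}
    - {"linear": [0,0,0],"twist": 0,"claw": 0.8}
  squeeze: 20

```text
clock: 9.68
position: [0.5058, -0.0119, 0.0321]
ee_rot: [0.0, 0.989, 0.149, -0.0]
contact_force: [-0.1, 0.5, -0.5]
width: 0.0683
gripper_force: 0.0
```

Call:
drive_tool:
  deltas:
    - {"linear": [0,0,5],"twist": 0,"claw": 0.8}
    - {"linear": [0,0,15],"twist": 0,"claw": 0.8}
    - {"linear": [0,0,35],"twist": 0,"claw": 0.8}
    - {"linear": [0,0,60],"twist": 0,"claw": 0.8}
    - {"linear": [0,0,90],"twist": 0,"claw": 0.8}
    - {"linear": [-10,0,120],"twist": 0,"claw": 0.8}
    - {"linear": [-40,0,130],"twist": 0,"claw": 0.8}
    - {"linear": [-75,0,130],"twist": 0,"claw": 0.8}
    - {"linear": [-100,0,130],"twist": 0,"claw": 0.8}
    - {"linear": [-120,0,130],"twist": 0,"claw": 0.8}
    - {"linear": [-120,0,130],"twist": 0,"claw": 0.8}
    - {"linear": [-120,0,130],"twist": 0,"claw": 0.8}

```text
clock: 10.68
position: [0.3852, -0.0118, 0.1628]
ee_rot: [0.0, 0.989, 0.149, 0.001]
contact_force: [1.0, -0.7, 0.4]
width: 0.0683
gripper_force: 0.0
```

```bash
python3 - <<'E'
from h import *
from rig import sensors
s=eyes.get_image("scene")[:,:,::-1]
cv2.imwrite("pics/c5.png",cv2.resize(s[170:330,100:420],None,fx=2.4,fy=2.4,interpolation=2))
s=sensors.get_state();print(s["width"],s["position"],s["contact_force"],s["clock"])
E
```

```text
0.06813895541321426 [ 0.38657216 -0.01205675  0.16285649] [0.31911302 0.13700752 0.28564594] 10.7333
```

View pics/c5.png

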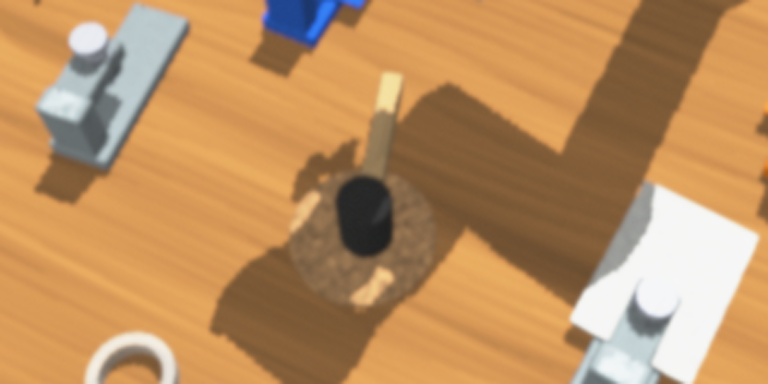

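The mallet stands upright on the mat at (365,215), free of the gripper. The booklet pin at (657,300) and the spare pin at (89,42) are both up.

```bash
python3 -c "
from rig import manip
print(manip.sign_off())"
```

```text
the job is handed in; nothing more can be done
None
```

I knocked the booklet's pin down to its stop with one brisk blow and it sprang back up. The empty setter's pin was left alone, the mallet stands upright on the mat, and I handed the job in at about 10.7 s (no verdict was returned).

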